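Seat the dust bowl, then draw the sagging gate bolt and hold the intake gate ajar

TASK

Get the bench dust extractor ready: set the dust bowl on its round base so that both alignment pegs go into its foot and it sits fully down. Then take the knob of the intake gate's sagging barrel bolt, lift the bolt's nose over the bent-up lip of its keeper while drawing it back, and pull the gate open towards you by that knob until its free edge stands roughly 7 cm ajar. The gate springs shut, so finish still gripping the knob and holding the gate still and ajar, with the bowl still seated and the other things on the table left where they are.

Things in the scene. Friction and masses are not known exactly. Their poses are not given: they have to be found in the camera images.
- bowl_center (a point): Centre of the dust bowl, half-way up: closed grey round canister, 116 mm across, 126 mm tall, about 0.4 kg, loose on the table; 63 mm above its underside; z up. Its foot (50 x 104 x 24 mm, long along y) has two square sockets underneath, 17 mm wide and 24 mm deep, 32 mm either side of the centre along y. A half turn fits as well.
- bowl_fin (a point): Grip point of the bowl, 47 mm above its centre: middle of the upright black fin on its top, 16 mm thick (along x), 70 mm long (along y, in line with the sockets below). The fin runs from 25 mm below to 16 mm above this point.
- stand_top (a point): Centre of the flat top of the bowl's fixed base: grey round plinth, 150 mm across, top 30 mm above the table. Two steel pegs, 12 mm in diameter, 20 mm tall with chamfered tips, stand on it 32 mm either side of this point along its y axis. With the bowl home its underside lies on this surface.
- gate_hinge (a point): On the vertical hinge axis of the barred aluminium gate in front of the fixed grey intake box (236 wide, 140 tall, 180 mm deep), 200 mm above the table. Axes of the box: x into the box, y along the shut gate to its hinge side, z up. The gate reaches 178 mm from here along -y; its free edge swings out to -x. The box is on the left or right, the bowl's base on the other side.
- keeper_lip (a point): Top of the bent-up lip of the steel keeper on the box's post, axes as the box. The heel under the bolt's nose hangs behind it (to -y), overlapping it by 11 mm. A 52 mm tall cheek on the keeper's -x side keeps the nose, and so the gate, from coming out until the bolt is drawn.
- knob: Black upright round knob of the barrel bolt, 20 mm in diameter, 26 mm tall, origin at its centre, on a thin stem, underside 28 mm above the bolt's centre line; nothing beside or above it. The bolt lies along the gate's top edge, nose to the box's -y, 62 mm beyond the knob. Lift the knob 8 mm to clear the lip, 12 mm is comfortable, 20 mm is near the stop; let go, it sags again (about 2 N).
- barrel (a joint): Tilt of the sagging barrel about its only screw, 125 mm behind the knob when shot (level axis across the gate): 0 = nose sagging, as found; grows as the knob is lifted, 0.2 rad at the stop. The nose clears the lip above about 0.075.
- bolt (a joint): How far the bolt is drawn back along the gate (knob moving along +y of the box, towards the hinge): 0 = shot, 0.040 m = stop. Slides with about 1 N. The nose clears the keeper from about 0.020 m; draw it 0.030 m or more.
- gate (a joint): Gate opening: 0 = shut; grows to 1.3 rad as it swings out to the robot's side. A spring shuts it: the pull needed at the drawn-back knob is about 3 to 4 N. At 0.4 rad the free edge stands 7 cm open.
- jar: bystander: amber jar with black lid, 52 mm across, 75 mm tall; origin under its centre
- brush: bystander: brush lying on the table near the robot; about 20 cm long
- spatula: bystander: spatula lying on the table near the robot; about 28 cm long
- mug: bystander: white mug, 76 mm across, 90 mm tall; origin under its centre
- head: bystander: carved wooden head, 68 mm across, 108 mm tall; origin under its centre
- dish: bystander: small white dish, 80 mm across, 28 mm tall; origin under its centre
- bung: bystander: cork bung, 40 mm across, 50 mm tall; origin under its centre
There are look-alikes about, which are no part of the job. Leave any orange look-alike of the part that bears bowl_center alone. Of the things shaped like the part that bears stand_top, the grey one is meant.

How it is judged:
By the outcome, as a careful person would: the job done as asked, in the order asked, and still so for the second after the job is handed in, while the arm keeps its last pose, push and grip.
It also fails if it takes over 51 s, if anything falls off the work surface, if the arm or the gripper's body presses on something with over 40 N, if the wrist force passes 120 N, or if a joint passes its speed limit or range.

ROBOT

A 6-joint arm with a two-finger parallel gripper is mounted at the origin on the work surface. World frame = base frame: x ahead of the robot, y to its left, z up, the work surface at z = 0. Lengths are in m, angles in rad, forces in N, time in s.
With the tool pointing down it reaches from about 0.425 to 0.95 m from the base axis. Payload 3.5 kg.
Tool frame: the origin (TCP) lies midway between the tips of the shut fingers; the grasp point (between the pads) lies 19 mm behind it; z points along the fingers, y is the line along which they close (so a half turn about z gives the same grasp; the last joint's range is limited). The gripper opens to 85 mm and grips with 20 to 120 N. Pads are 22 mm wide; open, the fingers measure 114 mm over their backs; the gripper's body (76 mm by 85 mm) begins 54 mm behind the grasp point. The pads swing forward as they close: fully open they stand 13 mm farther back than shut.
Start: joints at [-1.481, 0.286, 1.577, -0, 1.279, -0.15], TCP at [0.16, -0.656, 0.231] pointing down, gripper open.
Joint ranges: [-2.77, 2.77], [-0.9, 2.22], [0.21, 2.48], [-1.53, 4.67], [0.24, 2.81], [-2.84, 2.84]. Speed limits (rad/s): [2.79, 2.79, 3.14, 3.14, 3.14, 3.14].

INTERFACE

Orientations are given as a unit quaternion [x, y, z, w].
In Python, from plant import get_state, read_camera, ctrl gives the robot as it stands.
- The arm moves only by the shell command python3 -m crank 'ROWS' [FORCE]. ROWS is JSON, a list of rows, each a list of 3 entries, a list of its own where there are three numbers: the shift along the tool's x, y, z in mm, then the turn about the tool's z in degrees, then the closure in counts, from 0 (fully open) to 255 (shut). In form: [[[tx, ty, tz], yaw, claw], ...]. A call has 1 to 10 rows; each row is the pose to reach, as a shift and turn from the pose commanded when the call began, along the tool's axes at that moment; what a row does not reach only later rows make up. A row lasts 1/10 s, in which the tool goes at most 50 mm and 8.59 degrees, less where a joint would pass 70% of its speed; a pose out of reach is approached as far as the arm can. A call with a gripper value outside its range is refused whole. The fingers move at their own pace and stop on an object; FORCE is the grip in N (left out, the last holds). Time passes only in rows, so rows that repeat a pose let the fingers close. It gives the time, the measured TCP pose, the force, the opening and the grip force at its end, in the units of the state.
- get_state(): the state, without advancing time (a new reading comes with each control period).
- read_camera(name): name is "scene" or "top"; returns a dict with "frame" (480x640x3 uint8, blue, green, red), "range_z" (480x640 float32, m along the optical axis (not along the pixel's ray), 0 where there is no reading), "vfov" (degrees; the focal length in pixels is half the picture's height over the tangent of half this angle, whatever the lens; pixels are square), "cx", "cy" (the principal point, pixels), "origin" and "orientation" of the camera in the world. Camera axes: x right, y down, z forward; pixel columns grow to the right and rows downward; lengths in m; the calibration is good to about 2 mm. A picture is of the moment at which its call begins.
- ctrl.sign_off(): hands the job in; it is judged then, once.
The state is a dict: "time": time; "qpos": joint angles; "dq": joint speeds; "joint_efforts": joint torques, N m; "eef_pos": TCP position; "tcp_rot": TCP orientation; "contact_force": force on the tool from outside, world axes, zero at the start; "wrist_torque": the same for the moment, N m; "opening": opening from 0.0 (shut) to 1.0 (fully open); "finger_force": force on a finger pad.
Only numpy, scipy, OpenCV 4.12 (cv2) and the standard library are available. Lean on these libraries where they do the work, as an engineer would, in place of code of your own. Each camera call takes 0.05 s, during which the arm holds its last target. There are 200 camera calls.

## Working session

There is one attempt and no reset: what is moved stays moved. The work goes in short steps, Python scripts to look and compute and a shell command to move; the robot and the scene stay as the last step left them, time stands still between calls to the robot, and variables do not carry over. Pictures are saved under pics/ and viewed, at most 10 in all, crops included, and the job is handed in when it is done.

```bash
mkdir -p pics; cat > h.py <<'E'
import numpy as np, cv2, pickle
from scipy.spatial.transform import Rotation as R
from plant import get_state, read_camera, ctrl
def cam(n,tag):
    c=read_camera(n); cv2.imwrite(f'pics/{tag}.png',c['frame']); pickle.dump(c,open(f'{tag}.pkl','wb')); return c
def load(tag): return pickle.load(open(f'{tag}.pkl','rb'))
def cloud(c):
    H,W=c['range_z'].shape; f=H/2/np.tan(np.radians(c['vfov'])/2)
    u,v=np.meshgrid(np.arange(W),np.arange(H)); z=c['range_z']
    P=np.stack([(u-c['cx'])/f*z,(v-c['cy'])/f*z,z],-1)
    P=P@R.from_quat(c['orientation']).as_matrix().T+np.array(c['origin']); P[z==0]=np.nan
    return P
def ray(c,u,v,h):
    H=480; f=H/2/np.tan(np.radians(c['vfov'])/2)
    d=R.from_quat(c['orientation']).as_matrix()@np.array([(u-c['cx'])/f,(v-c['cy'])/f,1])
    o=np.array(c['origin']); return o+d*(h-o[2])/d[2]
E
python3 - <<'E'
from h import *
s=get_state(); print(s)
for n in('scene','top'):
    c=cam(n,n+'0'); print(n,c['vfov'],c['cx'],c['cy'],c['origin'],c['orientation'])
E
```

```text
{'time': 0.0, 'qpos': array([-1.48103855e+00,  2.87145338e-01,  1.57817880e+00, -1.02815105e-05,
        1.27857840e+00, -1.50023976e-01]), 'dq': array([-0.00108276,  0.0012346 , -0.00103643,  0.00109196, -0.00053757,
       -0.00248114]), 'joint_efforts': array([-1.14222104e-03, -4.05983484e+01, -2.92626625e+01, -1.29169603e-04,
        5.94483427e-03, -2.61207189e-08]), 'eef_pos': array([ 0.16025764, -0.65502825,  0.22995974]), 'tcp_rot': array([ 9.92820853e-01,  1.19605266e-01,  2.98778938e-05, -1.15456787e-03]), 'contact_force': array([-0.0196685 , -0.37575694, -0.59033585]), 'wrist_torque': array([-0.00869665, -0.00997278,  0.00719238]), 'finger_force': 0.0, 'opening': 1.0014668175857968}
scene 48.747110372694486 317.53531811104557 243.896750771381 [ 1.45485867 -0.05436132  1.0331713 ] [ 0.6531767   0.64287969 -0.27184871 -0.29353735]
top 52.594310364510385 322.6804623654945 244.89754781498658 [0.33908752 0.01112792 1.6825338 ] [ 0.71405655 -0.69785106  0.04372121 -0.03486543]
```

View pics/scene0.png

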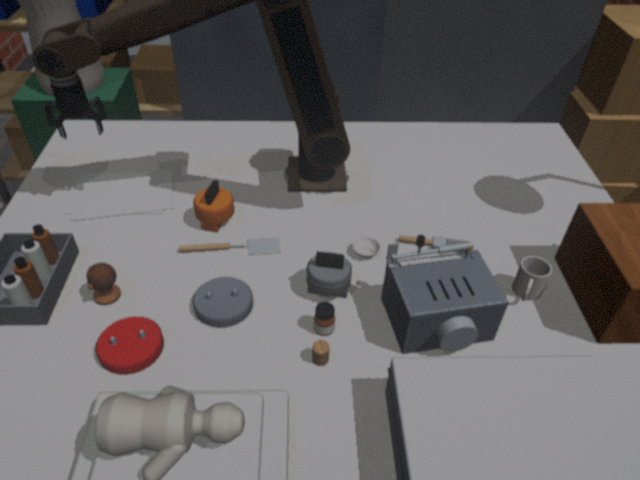

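View pics/top0.png

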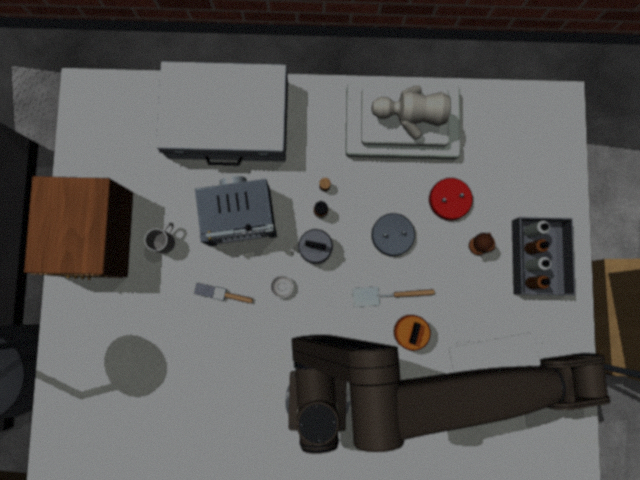

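The scene view shows the grey bowl at (330,272), the grey base with two pegs at (223,302), and the box with its knob at (421,240). In the top view they are at (315,246), (393,235) and (249,228). The orange and red look-alikes stay untouched.

```bash
python3 - <<'E'
from h import *
t=load('top0'); s=load('scene0')
a=cv2.resize(t['frame'][180:272,190:430],None,fx=3.3,fy=3.3,interpolation=cv2.INTER_CUBIC)[:300]
b=cv2.resize(s['frame'][225:330,185:485],None,fx=2.64,fy=2.64,interpolation=cv2.INTER_CUBIC)[:280]
b=cv2.copyMakeBorder(b,0,0,0,a.shape[1]-b.shape[1],0) if a.shape[1]>=b.shape[1] else b[:,:a.shape[1]]
cv2.imwrite('pics/col.png',np.clip(np.vstack([a,b]).astype(float)*1.5,0,255).astype(np.uint8))
for n,c in(('top',t),('scene',s)):
    P=cloud(c); g=c['frame'].astype(int)
    def rep(l,m):
        q=P[m]; q=q[~np.isnan(q[:,0])]; 
        if len(q)<3: print(n,l,len(q));return
        xy=q[:,:2]; m0=(xy.min(0)+xy.max(0))/2; w,v=np.linalg.eigh(np.cov(xy.T)); print(n,l,len(q),'med',np.median(q,0).round(4),'mid',m0.round(4),'zmax',q[:,2].max().round(3),'axis',v[:,1].round(3),np.sqrt(w).round(4))
    vv,uu=np.mgrid[:480,:640]
    box=lambda u0,u1,v0,v1:(uu>=u0)&(uu<u1)&(vv>=v0)&(vv<v1)
    B=box(295,340,222,270) if n=='top' else box(300,362,245,305)
    S=box(365,420,207,262) if n=='top' else box(188,260,270,330)
    dark=g.max(2)<45
    rep('fin',B&dark&(P[...,2]>.1)); rep('bowltop',B&(P[...,2]>.075)&(P[...,2]<.14)&~dark)
    rep('standtop',S&(abs(P[...,2]-.03)<.006)); rep('pegs',S&(P[...,2]>.040))
    G=box(190,280,175,250) if n=='top' else box(380,510,230,355)
    rep('boxtop',G&(abs(P[...,2]-.14)<.006)); rep('hi',G&(P[...,2]>.19))
    rep('hi2',G&(P[...,2]>.15))
    q=np.argwhere(G&(P[...,2]>.2)); print(np.c_[q[:,::-1],(P[q[:,0],q[:,1]]*1000).round()][::max(1,len(q)//25)].astype(int).tolist())
E
```

```text
top fin 97 med [0.5141 0.0182 0.1244] mid [0.5142 0.0181] zmax 0.136 axis [0.178 0.984] [0.0042 0.0191]
top bowltop 773 med [0.5185 0.0205 0.0845] mid [0.5177 0.0185] zmax 0.134 axis [-0.875  0.484] [0.0292 0.0309]
top standtop 1234 med [ 0.5685 -0.2488  0.03  ] mid [ 0.5683 -0.2489] zmax 0.036 axis [-0.987 -0.162] [0.0371 0.0373]
top pegs 31 med [ 0.5693 -0.2566  0.0454] mid [ 0.576  -0.2553] zmax 0.055 axis [-0.171  0.985] [0.0169 0.0353]
top boxtop 3193 med [0.6283 0.2858 0.14  ] mid [0.62   0.2819] zmax 0.146 axis [-0.174  0.985] [0.0469 0.068 ]
top hi 49 med [0.5516 0.2212 0.2148] mid [0.5532 0.1923] zmax 0.223 axis [0.063 0.998] [0.0049 0.0248]
top hi2 351 med [0.5464 0.2729 0.174 ] mid [0.6199 0.2758] zmax 0.223 axis [-0.141  0.99 ] [0.0169 0.0638]
[[246, 224, 562, 230, 214], [247, 224, 562, 226, 216], [248, 224, 562, 224, 214], [249, 224, 562, 220, 216], [245, 225, 558, 232, 216], [246, 225, 558, 229, 217], [247, 225, 558, 226, 217], [248, 225, 559, 224, 214], [249, 225, 558, 220, 220], [250, 225, 559, 217, 217], [245, 226, 554, 231, 222], [246, 226, 555, 229, 216], [247, 226
[... 1582 characters left out ...]
424, 235, 547, 234, 219], [419, 236, 550, 222, 218], [422, 236, 553, 228, 221], [417, 237, 556, 216, 220], [420, 237, 556, 223, 220], [423, 237, 556, 230, 221], [417, 238, 556, 216, 218], [420, 238, 559, 223, 220], [423, 238, 560, 229, 221], [417, 239, 554, 218, 212], [420, 239, 558, 223, 216], [423, 239, 558, 230, 216], [417, 240, 556, 217, 211], [420, 240, 559, 223, 214], [423, 240, 557, 231, 212], [417, 241, 557, 218, 208], [420, 241, 560, 224, 212], [423, 241, 559, 231, 211], [418, 242, 559, 220, 207], [421, 242, 561, 226, 209], [424, 242, 555, 235, 204], [419, 243, 561, 222, 206], [422, 243, 559, 230, 205], [417, 244, 558, 219, 200], [420, 244, 559, 225, 201], [423, 244, 560, 232, 202]]
```

View pics/col.png

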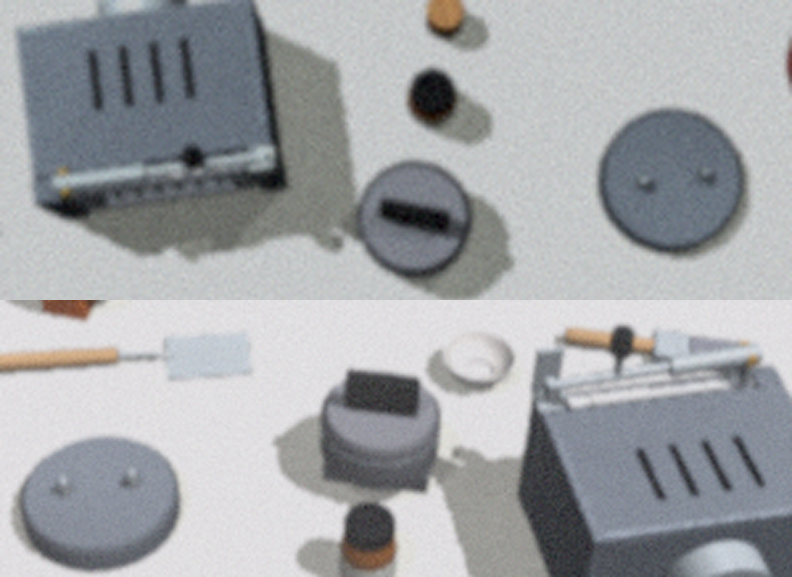

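The collage shows the pegs at top (385,234) and (404,232), the fin at top (315,246) tilted clockwise, and the bolt along the gate top with its knob at top (248,227). The heights agree with the given sizes: fin top 0.126, stand 0.030, knob top 0.220. I'll set out towards the bowl and refine the numbers meanwhile.

```bash
python3 -m crank '[[[504,-569,0],-66,0],[[504,-569,0],-66,0],[[504,-569,0],-66,0],[[504,-569,0],-66,0],[[504,-569,0],-66,0],[[504,-569,0],-66,0],[[504,-569,0],-66,0],[[504,-569,0],-66,0],[[504,-569,0],-66,0],[[504,-569,0],-66,0]]' 40
cat >> h.py <<'E'
def go(p,psi):
    s=get_state(); r=R.from_quat(s['tcp_rot']); M=r.as_matrix()
    d=M.T@(np.array(p)-s['eef_pos'])*1000; cur=np.degrees(np.arctan2(M[1,0],M[0,0]))
    print('t',round(s['time'],2),'pos',s['eef_pos'].round(4),'psi',cur.round(1),'tilt',M[:,2].round(3),'-> shift',d.round(1),'yaw',round((cur-psi+180)%360-180,1),'F',s['contact_force'].round(1),'op',round(s['opening'],3),'q6',s['qpos'].round(2))
E
python3 - <<'E'
from h import *
t=load('top0'); s=load('scene0')
for n,c in(('top',t),('scene',s)):
    P=cloud(c); g=c['frame'].astype(int); vv,uu=np.mgrid[:480,:640]
    box=lambda u0,u1,v0,v1:(uu>=u0)&(uu<u1)&(vv>=v0)&(vv<v1)
    B=box(295,340,222,270) if n=='top' else box(300,362,245,305)
    S=box(365,420,207,262) if n=='top' else box(188,260,270,330)
    G=box(240,256,220,234) if n=='top' else box(414,428,230,250)
    m=B&(g.max(2)<50); ct=max(cv2.findContours(m.astype(np.uint8),0,2)[0],key=cv2.contourArea)
    q=np.array([ray(c,u,v,.126)[:2] for u,v in cv2.boxPoints(cv2.minAreaRect(ct))]); print(n,'fin corners@.126',(q*1000).round().tolist(),'c',q.mean(0).round(4))
    # bowl lid circle
    # pegs: bright blobs
    gr=g.mean(2); med=np.median(gr[S&(abs(P[...,2]-.03)<.006)])
    k=(cv2.morphologyEx(g.astype(np.uint8).mean(2).astype(np.uint8),cv2.MORPH_TOPHAT,np.ones((9,9)))>14)&S&(P[...,2]>.024)
    N,L,st,ce=cv2.connectedComponentsWithStats(k.astype(np.uint8))
    for i in range(1,N):
        if st[i,4]>5: print(n,'peg',ce[i].round(1),st[i].tolist(),ray(c,*ce[i],.042)[:2].round(4))
    m=G&(g.max(2)<60); v,u=np.nonzero(m); print(n,'knob px',u.mean().round(1),v.mean().round(1),len(u),ray(c,u.mean(),v.mean(),.21)[:2].round(4))
    sm=S&(abs(P[...,2]-.03)<.006); ct=max(cv2.findContours(sm.astype(np.uint8),0,1)[0],key=cv2.contourArea)
    e=cv2.fitEllipse(ct); print(n,'stand',ray(c,*e[0],.03)[:2].round(4),np.array(e[1]).round(1))
c=t
for nm,u,v in(('hinge',190+62/3.3,180+183/3.3),('nose',190+272/3.3,180+155/3.3)): print(nm,ray(c,u,v,.166).round(4))
go([.515,.018,.19],79.7)
E
```

```text
time: 1.1
eef_pos: [0.3938, -0.2113, 0.2311]
tcp_rot: [0.768, 0.641, 0.0, 0.0]
contact_force: [0.3, -0.6, -0.0]
opening: 0.998
finger_force: 0.0
top fin corners@.126 [[511.0, 53.0], [535.0, 45.0], [507.0, -38.0], [483.0, -30.0]] c [0.5089 0.0075]
top peg [410.1 235.1] [407, 232, 6, 9, 23] [ 0.5633 -0.3051]
top peg [377.4 241.9] [376, 240, 3, 5, 8] [ 0.5373 -0.1935]
top knob px 248.4 227.4 48 [0.5521 0.2228]
top stand [ 0.5685 -0.2482] [41.2 41.9]
scene fin corners@.126 [[551.0, -16.0], [508.0, -11.0], [520.0, 53.0], [563.0, 47.0]] c [0.5353 0.0183]
scene peg [234.5 290. ] [234, 289, 2, 3, 6] [ 0.5563 -0.2173]
scene peg [208.5 293. ] [208, 292, 2, 3, 6] [ 0.566  -0.2808]
scene knob px 420.0 241.0 67 [0.5583 0.2243]
scene stand [ 0.5735 -0.2471] [43.9 59.3]
hinge [0.53   0.3521 0.166 ]
nose [0.5617 0.1536 0.166 ]
t 1.1 pos [ 0.3938 -0.2113  0.2311] psi 79.7 tilt [ 0.  0. -1.] -> shift [247.3  78.3  41.1] yaw 0.0 F [ 0.3 -0.6 -0. ] op 0.998 q6 [-0.72 -0.24  2.11  0.    1.27 -0.54]
```

```bash
python3 -m crank '[[[247,78,40],0,0],[[247,78,40],0,0],[[247,78,40],0,0],[[247,78,40],0,0],[[247,78,40],0,0],[[247,78,70],0,0],[[247,78,90],0,0],[[247,78,90],0,0],[[247,78,90],0,0]]' 40
python3 - <<'E'
from h import *
c=cam('scene','s1'); a=c['frame'][170:330,200:440]; b=cam('top','t1')['frame'][190:290,250:400]
a=cv2.resize(a,None,fx=2,fy=2,interpolation=2)
b=cv2.resize(b,(320*150//100,320),interpolation=2); o=np.hstack([a,b])[:,:800]
cv2.imwrite('pics/c1.png',np.clip(o*1.5,0,255).astype(np.uint8)); go([.5145,.0182,.091],80)
E
```

```text
time: 2.0
eef_pos: [0.5139, 0.0158, 0.1411]
tcp_rot: [0.768, 0.641, -0.0, -0.0]
contact_force: [0.7, 0.3, 1.5]
opening: 0.999
finger_force: 0.0
t 2.1 pos [0.5151 0.0152 0.1428] psi 79.7 tilt [ 0.002 -0.    -1.   ] -> shift [ 2.8 -1.2 51.8] yaw -0.3 F [0.  0.2 0.2] op 1.001 q6 [-0.17  0.03  2.04 -0.    1.07  0.01]
```

View pics/c1.png

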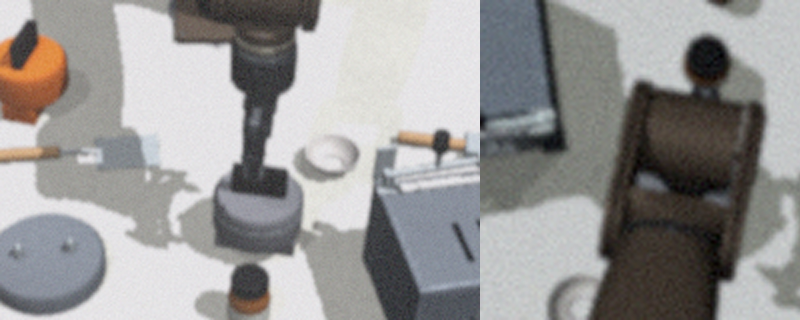

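The fingers straddle the fin, with the fin centre at crop (260,180) and the front finger at about (255,150), so I'll go down and grip.

```bash
python3 -m crank '[[[3,-1,30],0,0],[[3,-1,52],0,0],[[3,-1,52],0,0],[[3,-1,52],0,255],[[3,-1,52],0,255],[[3,-1,52],0,255],[[3,-1,52],0,255],[[3,-1,52],0,255],[[3,-1,52],0,255],[[3,-1,52],0,255]]' 60
python3 -c "
from h import *
go([.5145,.0182,.091],80)"
```

```text
time: 3.1
eef_pos: [0.5147, 0.0188, 0.0902]
tcp_rot: [0.768, 0.641, 0.001, 0.001]
contact_force: [0.6, 0.2, 3.5]
opening: 0.178
finger_force: 59.6
t 3.1 pos [0.5147 0.0188 0.0902] psi 79.7 tilt [ 0.002 -0.    -1.   ] -> shift [-0.6 -0.1 -0.8] yaw -0.3 F [0.6 0.2 3.5] op 0.178 q6 [-0.16  0.1   2.07  0.    0.97  0.02]
```

```bash
python3 -m crank '[[[0,0,-40],0,255],[[0,0,-80],0,255],[[-30,12,-80],-4,255],[[-70,28,-80],-9,255],[[-120,48,-80],-14,255],[[-170,68,-80],-19,255],[[-215,86,-80],-19,255],[[-253,101,-80],-19,255],[[-253,101,-80],-19,255],[[-253,101,-80],-19,255]]'
python3 -m crank '[[[0,0,0],0,255],[[0,0,0],0,255]]'
python3 - <<'E'
from h import *
c=cam('scene','s2'); a=cv2.resize(c['frame'][190:340,140:320],None,fx=3,fy=3,interpolation=2)
cv2.imwrite('pics/c2.png',np.clip(a*1.5,0,255).astype(np.uint8)); go([.5692,-.2479,.12],98.7)
P=cloud(c); g=c['frame'].astype(int); vv,uu=np.mgrid[:480,:640]
m=(uu>170)&(uu<290)&(vv>190)&(vv<310)&(P[...,2]>.12)&(P[...,2]<.22)&(g.max(2)<45)
q=P[m]; print('dark',len(q),np.median(q,0),q.min(0),q.max(0))
m=(uu>170)&(uu<290)&(vv>190)&(vv<330)&(P[...,2]>.09)&(P[...,2]<.155)&(g.max(2)>=55)
q=P[m]; print('bowl',len(q),q.min(0).round(4),q.max(0).round(4),((q.min(0)+q.max(0))/2).round(4))
E
```

```text
time: 4.1
eef_pos: [0.5664, -0.2482, 0.1663]
tcp_rot: [0.652, 0.758, -0.0, -0.003]
contact_force: [0.2, 0.7, -6.2]
opening: 0.175
finger_force: 60.8
time: 4.3
eef_pos: [0.5674, -0.2462, 0.1681]
tcp_rot: [0.651, 0.759, -0.0, -0.001]
contact_force: [-0.2, 0.8, -5.5]
opening: 0.177
finger_force: 60.8
t 4.35 pos [ 0.5677 -0.2463  0.1686] psi 98.8 tilt [-0.001  0.001 -1.   ] -> shift [-1.8  1.3 48.6] yaw 0.1 F [ 0.2 -0.2 -5.8] op 0.178 q6 [-0.57  0.22  1.77  0.    1.15 -0.73]
dark 245 [ 0.576781   -0.24509247  0.18979295] [ 0.56325196 -0.27652303  0.16495757] [ 0.60536312 -0.2126612   0.21946167]
bowl 630 [ 0.2637 -0.3018  0.0902] [ 0.6285 -0.1884  0.155 ] [ 0.4461 -0.2451  0.1226]
```

View pics/c2.png

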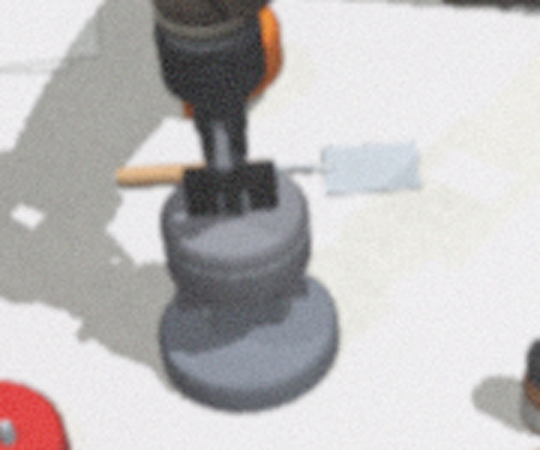

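The bowl hangs over the base, about 3 mm too far to +y compared with the pegs. I'll correct that, lower slowly and check the force.

```bash
python3 -m crank '[[[-3,1,15],0,255],[[-3,1,22],0,255],[[-3,1,22],0,255],[[-3,1,26],0,255],[[-3,1,30],0,255],[[-3,1,34],0,255],[[-3,1,38],0,255],[[-3,1,38],0,255]]'
python3 -c "
from h import *
go([.569,-.249,.12],98.7)"
```

```text
time: 5.15
eef_pos: [0.5692, -0.25, 0.1304]
tcp_rot: [0.651, 0.759, 0.0, -0.001]
contact_force: [1.0, 2.5, -5.7]
opening: 0.178
finger_force: 60.9
t 5.15 pos [ 0.5692 -0.25    0.1304] psi 98.7 tilt [-0.001  0.002 -1.   ] -> shift [ 1.  -0.1 10.4] yaw 0.0 F [ 1.   2.5 -5.7] op 0.178 q6 [-0.58  0.27  1.79  0.    1.08 -0.73]
```

```bash
python3 -m crank '[[[1,0,4],0,255],[[1,0,8],0,255],[[1,0,11],0,255],[[1,0,12],0,255],[[1,0,12],0,255]]'
python3 -c "
from h import *
go([.569,-.249,.12],98.7)"
```

```text
time: 5.65
eef_pos: [0.5696, -0.2504, 0.1207]
tcp_rot: [0.651, 0.759, -0.0, 0.0]
contact_force: [-3.4, 1.6, 2.8]
opening: 0.178
finger_force: 62.2
t 5.65 pos [ 0.5696 -0.2504  0.1207] psi 98.7 tilt [ 0.    -0.001 -1.   ] -> shift [ 1.4 -0.4  0.7] yaw 0.0 F [-3.4  1.6  2.8] op 0.178 q6 [-0.58  0.28  1.8  -0.    1.06 -0.73]
```

Seated by height and force, with the TCP at 0.1207 and the load gone. I'll release, go up, cross towards the knob, and look.

```bash
python3 -m crank '[[[1,0,0],0,0],[[1,0,0],0,0],[[1,0,0],0,0],[[1,0,0],0,0],[[1,0,0],0,0],[[1,0,-20],0,0],[[1,0,-50],0,0],[[1,0,-90],0,0],[[1,0,-135],0,0],[[1,0,-135],0,0]]'
python3 -m crank '[[[50,6,0],0,0],[[100,12,0],0,0],[[150,18,0],0,0],[[200,24,0],0,0],[[250,30,0],0,0],[[300,36,0],0,0],[[350,42,0],0,0],[[400,48,0],0,0],[[450,54,0],0,0],[[450,54,0],0,0]]'
python3 - <<'E'
from h import *
c=cam('scene','s3'); t=cam('top','t3')
a=cv2.resize(c['frame'][200:330,170:300],(390,390),interpolation=2); b=cv2.resize(c['frame'][190:320,370:500],(390,390),interpolation=2)
cv2.imwrite('pics/c3.png',np.clip(np.hstack([a,b])*1.5,0,255).astype(np.uint8)); go([.554,.2235,.24],98.7)
vv,uu=np.mgrid[:480,:640]
for n,c,u0,u1,v0,v1 in(('top',t,365,425,200,265),('scene',c,180,270,220,330)):
    P=cloud(c); g=c['frame'].max(2); m=(uu>=u0)&(uu<u1)&(vv>=v0)&(vv<v1)
    for l,k in(('fintop',m&(g<45)&(P[...,2]>.135)),('lid',m&(P[...,2]>.107)&(P[...,2]<.125)&(g>50))):
        q=P[k]; print(n,l,len(q),np.median(q,0).round(4),((q.min(0)+q.max(0))/2).round(4),np.percentile(q[:,2],[5,95]).round(4))
E
```

```text
time: 6.65
eef_pos: [0.5725, -0.2509, 0.2636]
tcp_rot: [0.651, 0.759, 0.001, 0.008]
contact_force: [0.1, 0.5, 0.4]
opening: 1.0
finger_force: 0.0
time: 7.65
eef_pos: [0.5532, 0.2092, 0.254]
tcp_rot: [0.649, 0.761, 0.001, -0.001]
contact_force: [-0.1, 0.1, 0.4]
opening: 1.002
finger_force: 0.0
t 7.75 pos [0.5538 0.2054 0.2538] psi 98.9 tilt [-0.    -0.001 -1.   ] -> shift [17.8  3.  13.8] yaw 0.2 F [ 0.1 -0.7  0.9] op 0.999 q6 [ 0.18  0.09  1.77 -0.    1.29  0.03]
top fintop 101 [ 0.5697 -0.2511  0.1553] [ 0.5706 -0.25    0.1492] [0.1445 0.1604]
top lid 662 [ 0.5782 -0.2475  0.115 ] [ 0.5731 -0.2524  0.116 ] [0.1093 0.1209]
scene fintop 126 [ 0.5757 -0.2453  0.1457] [ 0.5752 -0.2487  0.1466] [0.1359 0.1562]
scene lid 916 [ 0.5921 -0.2449  0.1152] [ 0.5725 -0.2504  0.1153] [0.1086 0.1191]
```

View pics/c3.png

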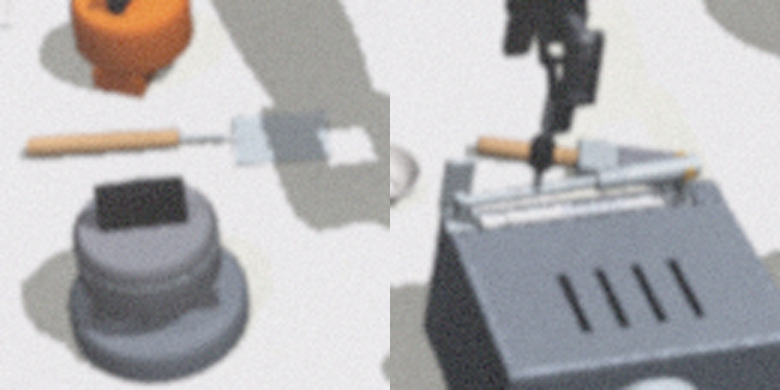

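The bowl is seated: its lid is at z 0.115, as it should be, and the fin is central. The open fingers are above the knob at crop (541,152). Going down to grip it.

```bash
python3 -m crank '[[[18,4,20],0,0],[[18,4,45],0,0],[[18,4,63],0,0],[[18,4,63],0,0],[[18,4,63],0,0]]' 50
python3 - <<'E'
from h import *
c=cam('scene','s4'); b=cv2.resize(c['frame'][190:290,370:500],(780,600),interpolation=2)
cv2.imwrite('pics/c4.png',np.clip(b*1.5,0,255).astype(np.uint8)); go([.555,.2235,.19],98.7)
E
```

```text
time: 8.25
eef_pos: [0.5558, 0.2212, 0.1914]
tcp_rot: [0.652, 0.758, -0.0, -0.0]
contact_force: [-0.1, -0.9, -0.0]
opening: 1.0
finger_force: 0.0
t 8.3 pos [0.5564 0.2216 0.1925] psi 98.6 tilt [ 0.002  0.    -1.   ] -> shift [ 2.1 -1.1  2.5] yaw -0.1 F [0.2 0.7 0.9] op 0.999 q6 [ 0.21  0.15  1.81 -0.    1.18  0.06]
```

View pics/c4.png

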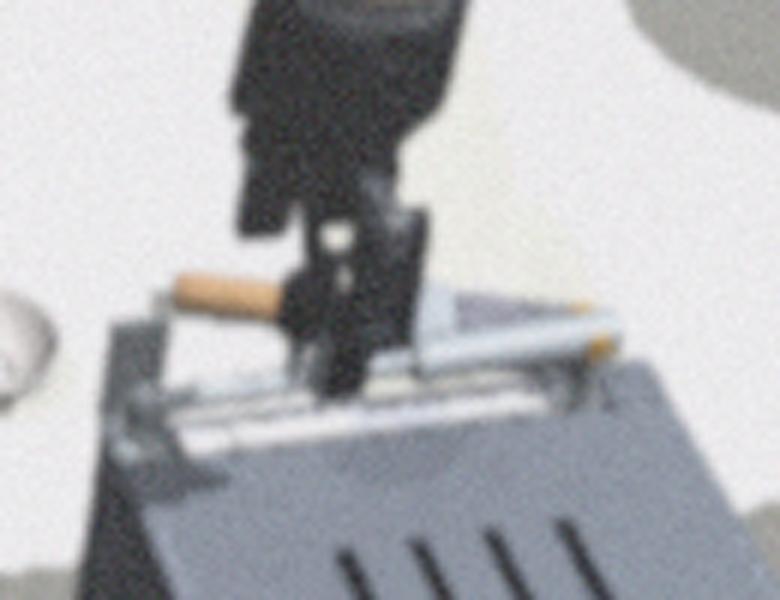

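The knob at crop (305,300) shows just left of the nearer finger (340,350). Allowing for parallax, that puts it between the pads. Closing.

```bash
python3 -m crank '[[[2,-1,2],0,0],[[2,-1,2],0,255],[[2,-1,2],0,255],[[2,-1,2],0,255],[[2,-1,2],0,255],[[2,-1,2],0,255],[[2,-1,2],0,255],[[2,-1,2],0,255]]' 50
python3 -c "
from h import *
go([.555,.2235,.19],98.7)"
```

```text
time: 9.1
eef_pos: [0.5529, 0.2242, 0.1897]
tcp_rot: [0.651, 0.759, -0.002, -0.001]
contact_force: [-3.9, -1.4, 3.2]
opening: 0.217
finger_force: 48.6
t 9.1 pos [0.5529 0.2242 0.1897] psi 98.7 tilt [-0.004 -0.001 -1.   ] -> shift [-1.   2.  -0.4] yaw 0.0 F [-3.9 -1.4  3.2] op 0.217 q6 [ 0.22  0.15  1.81 -0.    1.18  0.06]
```

```bash
python3 -m crank '[[[0,0,-4],0,255],[[0,0,-8],0,255],[[0,0,-12],0,255],[[0,0,-14],0,255],[[0,0,-14],0,255]]'
python3 -m crank '[[[5,0,0],0,255],[[10,0,1],0,255],[[15,0,2],0,255],[[20,0,2],0,255],[[25,0,3],0,255],[[30,0,3],0,255],[[35,0,4],0,255],[[37,0,4],0,255],[[37,0,4],0,255]]'
python3 -c "
from h import *
go([.553,.2242,.2],98.7)"
```

```text
time: 9.6
eef_pos: [0.5517, 0.2267, 0.2003]
tcp_rot: [0.651, 0.759, -0.0, -0.004]
contact_force: [-2.3, 8.6, -10.2]
opening: 0.214
finger_force: 49.1
time: 10.5
eef_pos: [0.5464, 0.2609, 0.198]
tcp_rot: [0.651, 0.759, -0.003, -0.002]
contact_force: [-7.3, 0.1, -5.9]
opening: 0.221
finger_force: 49.7
t 10.5 pos [0.5464 0.2609 0.198 ] psi 98.8 tilt [-0.006 -0.002 -1.   ] -> shift [-37.3   0.9  -2. ] yaw 0.1 F [-7.3  0.1 -5.9] op 0.221 q6 [0.28 0.17 1.78 0.   1.2  0.12]
```

The bolt is drawn 37 mm. Now the gate swings about its hinge on a radius of about 94 mm, with the tool yawing along.

```bash
python3 -m crank '[[[0,-5,0],3,255],[[0,-9,0],6,255],[[1,-14,0],9,255],[[2,-19,0],11,255],[[3,-23,0],14,255],[[4,-28,0],17,255],[[6,-32,0],20,255],[[7,-37,0],23,255],[[7,-37,0],23,255],[[7,-37,0],23,255]]'
python3 - <<'E'
from h import *
c=cam('scene','s5'); t=cam('top','t5')
b=cv2.resize(c['frame'][190:290,370:500],(520,400),interpolation=2)
a=cv2.resize(t['frame'][180:280,190:290],(280,280),interpolation=2); a=cv2.copyMakeBorder(a,0,120,0,0,0)
cv2.imwrite('pics/c5.png',np.clip(np.hstack([b,a])*1.5,0,255).astype(np.uint8)); go([.553,.2242,.2],75.8)
P=cloud(c); vv,uu=np.mgrid[:480,:640]
m=(uu>370)&(uu<500)&(vv>190)&(vv<300)&(P[...,0]<.535)&(P[...,2]>.07)&(P[...,2]<.19)&(P[...,1]>.1)&(P[...,1]<.4)
q=P[m]; print(len(q)); 
for lo in np.arange(.1,.4,.02):
    k=q[(q[:,1]>=lo)&(q[:,1]<lo+.02)]
    if len(k): print(lo.round(2),len(k),np.percentile(k[:,0],[5,50,95]).round(3),np.median(k[:,2]).round(3))
E
```

```text
time: 11.5
eef_pos: [0.5119, 0.2622, 0.1996]
tcp_rot: [0.789, 0.614, 0.001, 0.001]
contact_force: [1.6, 0.3, -6.6]
opening: 0.217
finger_force: 49.5
t 11.6 pos [0.5118 0.2621 0.1995] psi 75.8 tilt [ 0.002  0.    -1.   ] -> shift [-26.7  49.3  -0.5] yaw -0.0 F [ 2.9 -0.1 -7.2] op 0.219 q6 [ 0.3   0.1   1.86 -0.    1.19  0.55]
1312
0.18 93 [0.495 0.507 0.511] 0.135
0.2 164 [0.494 0.508 0.513] 0.139
0.22 149 [0.499 0.509 0.516] 0.14
0.24 136 [0.502 0.513 0.52 ] 0.14
0.26 148 [0.507 0.516 0.524] 0.141
0.28 157 [0.51  0.521 0.527] 0.142
0.3 158 [0.514 0.525 0.531] 0.142
0.32 148 [0.516 0.529 0.534] 0.142
0.34 92 [0.518 0.53  0.534] 0.169
0.36 46 [0.518 0.527 0.534] 0.142
0.38 21 [0.511 0.521 0.531] 0.141
```

View pics/c5.png

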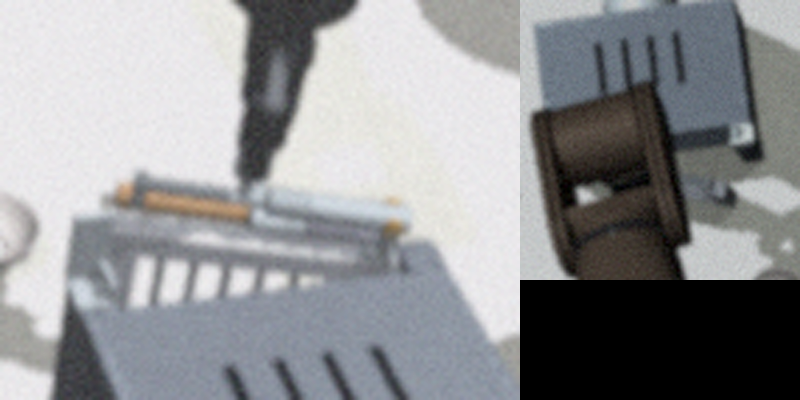

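The gate stands open with the knob held. I'll check its angle from the bolt line in the scene pictures, shut against open.

```bash
python3 - <<'E'
from h import *
vv,uu=np.mgrid[:480,:640]
for n,xm in(('scene0',.575),('s3',.575),('s5',.54)):
    c=load(n); P=cloud(c); g=c['frame'].max(2)
    m=(uu>370)&(uu<500)&(vv>190)&(vv<300)&(P[...,0]>.44)&(P[...,0]<xm)&(P[...,2]>.152)&(P[...,2]<.19)&(P[...,1]>.14)&(P[...,1]<.35)&(g>70)
    q=P[m][:,:2].astype(np.float32)
    l=cv2.fitLine(q,cv2.DIST_HUBER,0,.01,.01).ravel(); 
    if l[1]<0: l[:2]*=-1
    x=lambda y:l[2]+(y-l[3])*l[0]/l[1]
    print(n,len(q),'yaw',np.degrees(np.arctan2(-l[0],l[1])).round(1),'x@y=.2,.3,.35',[round(float(x(y)),4) for y in(.2,.3,.35)],'ymin',q[:,1].min().round(3))
t=load('t5'); print(ray(t,264,248.6,.165))
E
```

```text
scene0 585 yaw 5.5 x@y=.2,.3,.35 [0.5534, 0.5438, 0.539] ymin 0.153
s3 581 yaw 5.7 x@y=.2,.3,.35 [0.554, 0.5441, 0.5391] ymin 0.152
s5 409 yaw -11.9 x@y=.2,.3,.35 [0.5024, 0.5234, 0.5339] ymin 0.196
[0.49269954 0.17773106 0.165     ]
```

The estimates run from 0.30 to 0.39 rad, so I'll add about 0.04 and let it settle.

```bash
python3 -m crank '[[[0,-2,0],1,255],[[0,-4,0],2,255],[[0,-4,0],2,255],[[0,-4,0],2,255],[[0,-4,0],2,255],[[0,-4,0],2,255],[[0,-4,0],2,255],[[0,-4,0],2,255]]'
python3 - <<'E'
from h import *
t=cam('top','t6'); c=cam('scene','s6'); go([.5,.2,.2],74)
d0=load('scene0')['frame'].astype(int); d=abs(c['frame'].astype(int)-d0).max(2)
o=np.hstack([cv2.resize(t['frame'][180:280,190:290],(400,400),interpolation=2),cv2.resize(c['frame'][190:290,370:470],(400,400),interpolation=2)])
cv2.imwrite('pics/c6.png',np.clip(o*1.5,0,255).astype(np.uint8))
P=cloud(c); vv,uu=np.mgrid[:480,:640]; k=(uu>180)&(uu<270)&(vv>220)&(vv<330)&(P[...,2]>.1)&(P[...,2]<.125)&(c['frame'].max(2)>50); print('lid',np.median(P[k],0).round(4)); s=get_state(); print(abs(s['dq']).max())
for n,(u,v) in dict(jar=(324,318),mug=(532,278),head=(103,282),dish=(365,248),bung=(320,352)).items():
    print(n,'diff',d[v-12:v+13,u-12:u+13].mean().round(1))
E
```

```text
time: 12.4
eef_pos: [0.5073, 0.2631, 0.1995]
tcp_rot: [0.8, 0.6, 0.0, 0.0]
contact_force: [4.4, -1.7, -6.6]
opening: 0.216
finger_force: 49.6
t 12.5 pos [0.5072 0.2631 0.1995] psi 73.7 tilt [ 0.001 -0.    -1.   ] -> shift [-62.6  10.7  -0.5] yaw -0.3 F [ 4.4 -1.6 -6.7] op 0.213 q6 [ 0.3   0.09  1.87 -0.    1.19  0.59]
lid [ 0.5951 -0.2438  0.1148]
0.0012151053976532495
jar diff 7.2
mug diff 6.0
head diff 6.0
dish diff 10.2
bung diff 6.9
```

View pics/c6.png

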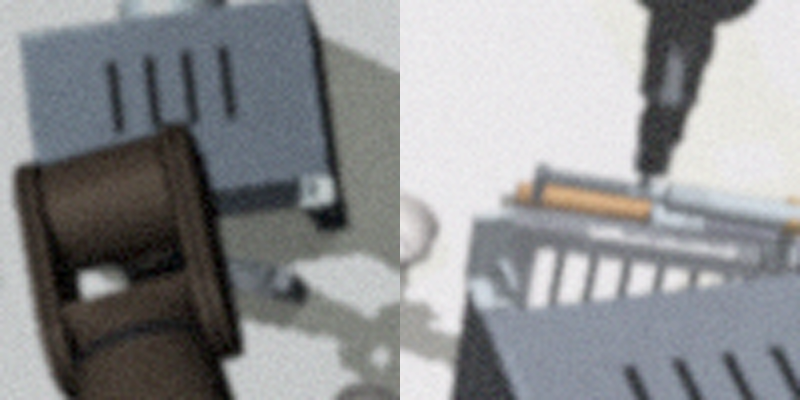

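The gate end is at top (266,251), about 7 cm out from the box front. The bowl is seated, the bystanders haven't changed, and everything is still. Handing in.

```bash
python3 -c "
from plant import ctrl
print(ctrl.sign_off())"
```

```text
the job is handed in; nothing more can be done
None
```

The job is handed in: the bowl is seated on both pegs, the bolt is drawn, and the gate is held still by its knob at about 7 cm ajar by camera estimate; the bystanders I checked hadn't moved (the brush and spatula weren't compared), and it took 12.5 s.

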